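Fold away the red studio microphone arm

ROBOT

A 7-joint arm with a two-finger parallel gripper is mounted at the origin on the work surface. World frame = base frame: x ahead of the robot, y to its left, z up, the work surface at z = 0. Lengths are in m, angles in rad, forces in N, time in s.
With the tool pointing down it reaches from about 0.425 to 0.875 m from the base axis. Payload 4.7 kg.
Tool frame: the origin (TCP) lies midway between the tips of the shut fingers; the grasp point (between the pads) lies 19 mm behind it; x points along the fingers, z is the direction in which the jaws open and shut, and the axes are right-handed (so a half turn about x gives the same grasp; the last joint's range is limited). The gripper opens to 85 mm and grips with 20 to 120 N. Pads are 22 mm wide; open, the fingers measure 114 mm over their backs; the gripper's body (76 mm by 85 mm) begins 54 mm behind the grasp point. The pads swing forward as they close: fully open they stand 13 mm farther back than shut.
Start: joints at [1.358, 0.321, -0.07, 1.45, 0.023, 1.371, -0.057], TCP at [0.146, -0.633, 0.231] pointing down, gripper open.
Joint ranges: [-2.86, 2.86], [-0.3, 2.09], [-1.38, 1.24], [0.06, 2.45], [-1.56, 4.7], [0.09, 2.05], [-2.69, 2.69]. Speed limits (rad/s): [2.57, 2.57, 3.14, 3.14, 3.14, 3.14, 3.14].

INTERFACE

Orientations are given as [roll, pitch, yaw] about the fixed x, y, z axes, in that order (R = Rz(yaw) Ry(pitch) Rx(roll)).
In Python, from rig import ctrl gives the robot as it stands. Calls block until the motion is done:
- ctrl.move_ptp(position, orientation): joint-space move of the TCP to a pose.
- ctrl.movel(position, speed=0.15, ori=None, guard=None): straight line of the TCP; ori=None keeps the orientation; speed is the mean speed in m/s. With guard (N) it stops when the force on the tool has changed by that much, and returns True; else False.
- ctrl.move_j(angles): joint-space move.
- ctrl.grip(opening): finger opening in m; the grip force is fixed at half the most; returns when the fingers have stopped.
- ctrl.sleep(seconds).
- ctrl.solve_ik(position, orientation): joint angles nearest the present ones, or None.
- ctrl.get_image(name): name is "scene" or "top"; returns (picture, depth): 480x640x3 uint8, blue, green, red; 480x640 float32, m along the optical axis (not along the pixel's ray), 0 where there is no reading.
- ctrl.camera_params(name): a dict with "fx", "fy", "cx", "cy" (pixels), "T" (4x4, takes a point from camera to world coordinates). Camera axes: x right, y up, looking along -z (the intrinsics and any distortion apply to the point x, -y, -z); pixel columns grow to the right and rows downward; lengths in m; the calibration is good to about 2 mm. A picture is of the moment at which its call begins. camera_params takes no time and is no camera call.
A pose or a line that the arm cannot do raises ctrl.Unreachable and nothing moves.
- ctrl.sign_off(): hands the job in, once; it reports no verdict.
Trained networks look in the newest picture that a camera, given by its name, has taken for a name from the list of things; names that differ only in an ending like _2 or _b are one class to them, and where a whole thing is asked for, a point or a joint stands for the part that bears it (a point fixed in the world has none). Each returns a list of dicts, best first, with "score" (0 to 1); they miss things now and then, are a little off and sometimes report something else, mostly with a low value. They report only what shows in the picture. A call takes as long as a camera call.
- ctrl.spot_in(camera, query): "bbox" ([left, top, width, height] in pixels, round what is visible of it).
- ctrl.mark_of(camera, query): "xy" ([column, row] in pixels: a listed point, or the origin of a listed thing).
Readings, each from a call of its own:
- ctrl.read_clock(): time.
- ctrl.read_joint_pos(): joint angles.
- ctrl.read_qvel(): joint speeds.
- ctrl.read_effort(): joint torques, N m.
- ctrl.read_eef_pos(): TCP position.
- ctrl.read_tcp_rot(): TCP orientation.
- ctrl.read_contact_force(): force on the tool from outside, world axes, zero at the start.
- ctrl.read_torque(): the same for the moment, N m.
- ctrl.read_grip_width(): finger opening in m.
Only numpy, scipy, OpenCV 4.12 (cv2) and the standard library are available. Lean on these libraries where they do the work, as an engineer would, in place of code of your own. Each camera call takes 0.05 s, during which the arm holds its last target.

TASK

The host has gone off air: fold away the desk microphone arm with the red windscreen. First fold its upper segment, which carries the microphone, fully back over the lower segment while the lower segment stays swung out; only then swing the folded pair fully home over its docking strip, and let go. Leave the arm with the blue windscreen as it is.

Things in the scene. Friction and masses are not known exactly. Their poses are not given: they have to be found in the camera images.
- red_boom: Fixed base of the red arm: round dark foot 68 mm across and a pillar. Origin on the desk, on the pillar's upright axis = pivot of the lower segment. A dark docking strip runs on the desk from it along its own -y and bears a yellow rest block (24 x 16 mm, 66 high) 135 mm out; home = lower segment lies over this strip. Own x points away from the robot within 5 degrees, z up.
- red_lower (a joint): Lower segment: level black bar 24 mm wide, 68 to 84 mm above the desk, 170 mm from pillar axis to elbow axis. rad: 0 = home over the strip (along the base's -y), hard stop; grows clockwise seen from above as it swings out towards the robot. Starts 0.75 to 1.05. Upright friction hinge, 0.8 N m: stays where left.
- red_upper (a joint): Upper segment: level black bar 20 mm wide, 94 to 108 mm above the desk. rad from the lower one: 0 = folded back over it (elbow to pillar), hard stop; grows counter-clockwise from above as it unfolds; starts 0.8 to 1.25. Upright friction hinge, 0.15 N m. Bears a microphone in line beyond its knob: 30 mm thick from 25 to 75 mm past the knob axis, then a red foam ball 50 mm across, 83 mm past it.
- red_elbow_grip (a point): Point on the axis of the upright aluminium knob over the red arm's elbow, 134 mm above the desk. The knob is 22 mm across, 108 to 150 mm above the desk, part of the lower segment and on the elbow axis: pinch or push it to swing the lower segment.
- red_mic_grip (a point): Point on the axis of the upright aluminium knob at the microphone end of the red arm's upper segment, 134 mm above the desk, 140 mm from the elbow axis. 22 mm across, 108 to 150 mm above the desk, part of the upper segment: pinch or push it to fold that segment. Folded, it is 30 mm from the pillar axis.
- blue_mic (a point): Centre of the blue foam ball (50 mm across) on the microphone of the second, otherwise identical arm, 101 mm above the desk; that arm stands beside the red one and is to stay as it is.

How it is judged:
By the outcome, as a careful person would: the job done as asked, in the order asked, and still so for the second after the job is handed in, with the robot touching nothing.
It also fails if it takes over 53 s, if anything falls off the work surface, if the arm or the gripper's body presses on something with over 40 N, if the wrist force passes 120 N, or if a joint passes its speed limit or range.

## Working session

There is one attempt and no reset: what is moved stays moved. The work goes in short steps, each a Python script; the robot and the scene stay as the last script left them, time stands still between calls to the robot, and variables do not carry over. Pictures are saved under pics/ and viewed, and the job is handed in when it is done.

```bash
mkdir -p pics
cat > h.py <<'E'
from rig import ctrl
import numpy as np, cv2
def snap(n,f):
    im,d=ctrl.get_image(n); cv2.imwrite(f,im); return im,d
def ray(n,u,v,z):
    p=ctrl.camera_params(n);T=np.array(p["T"])
    k=np.array([[p["fx"],0,p["cx"]],[0,p["fy"],p["cy"]],[0,0,1]])
    dist=p.get("dist",p.get("distortion"))
    q=cv2.undistortPoints(np.array([[[u,v]]],float),k,None if dist is None else np.array(dist,float))[0,0]
    d=T[:3,:3]@np.array([q[0],-q[1],-1.]);o=T[:3,3]
    return o+d*(z-o[2])/d[2]
E
python3 - <<'E'
from h import *
print(ctrl.read_clock())
for n in("top","scene"):
    im,d=snap(n,f"pics/{n}0.png"); np.save(n+"_d.npy",d)
    p=ctrl.camera_params(n);print({k:(v if k!="T" else np.round(v,3).tolist()) for k,v in p.items()})
    for q,z in(("red_boom",0),("red_elbow_grip",.134),("red_mic_grip",.134),("blue_mic",.101)):
        for r in ctrl.mark_of(n,q)[:2]: print(n,q,r, ray(n,*r["xy"],z).round(4))
print(ctrl.read_clock(),ctrl.read_tcp_rot())
E
```

```text
0.0
{'fx': 483.39253397209205, 'fy': 483.39253397209205, 'cx': 312.48800918216614, 'cy': 240.5546835026022, 'T': [[0.185, 0.961, -0.205, 0.417], [-0.983, 0.182, -0.034, 0.037], [0.005, 0.208, 0.978, 1.09], [0.0, 0.0, 0.0, 1.0]]}
top red_boom {'xy': [384.6, 258.4], 'score': 0.79} [ 0.6359 -0.0952  0.    ]
top red_elbow_grip {'xy': [429.0, 330.5], 'score': 0.81} [ 0.4843 -0.1861  0.134 ]
top red_mic_grip {'xy': [358.3, 303.5], 'score': 0.7} [ 0.5103 -0.042   0.134 ]
top blue_mic {'xy': [137.9, 278.9], 'score': 0.74} [0.479  0.4087 0.101 ]
{'fx': 451.41463061338345, 'fy': 451.41463061338345, 'cx': 315.97006861033725, 'cy': 237.01191436103633, 'T': [[0.633, -0.658, 0.408, 1.008], [0.774, 0.548, -0.317, -0.226], [-0.015, 0.516, 0.856, 0.888], [0.0, 0.0, 0.0, 1.0]]}
scene red_boom {'xy': [261.3, 303.1], 'score': 0.75} [ 0.6373 -0.0899  0.    ]
scene red_elbow_grip {'xy': [171.7, 247.4], 'score': 0.71} [ 0.4883 -0.1766  0.134 ]
scene red_mic_grip {'xy': [236.9, 215.9], 'score': 0.89} [ 0.5085 -0.0382  0.134 ]
scene blue_mic {'xy': [380.0, 117.0], 'score': 0.86} [0.47   0.3983 0.101 ]
0.5 [3.03107518 1.57079165 1.68711928]
```

View pics/top0.png

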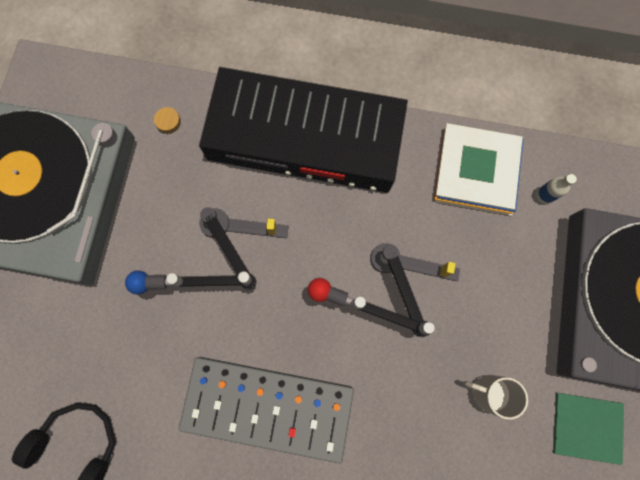

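View pics/scene0.png

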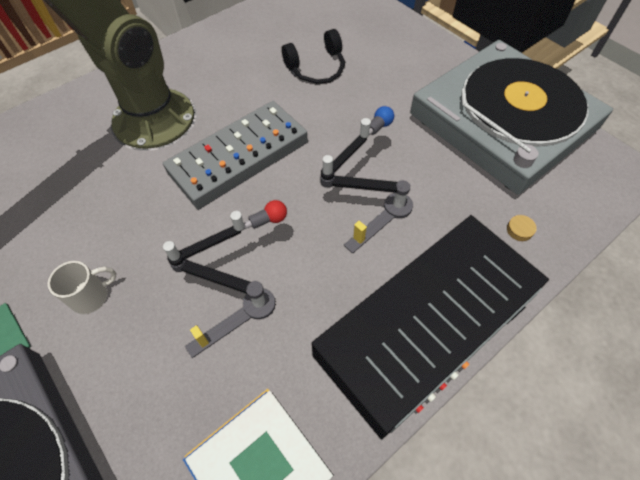

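Top view: red pillar at (385,258), elbow knob (428,328), mic knob (360,302), ball (319,290) and rest block (451,270). The network marks agree with these. I'll refine the positions from depth.

```bash
cat > cl.py <<'E'
from h import *
def cloud(n,d):
    p=ctrl.camera_params(n);T=np.array(p["T"]);v,u=np.mgrid[:480,:640]
    P=np.stack([(u-p["cx"])/p["fx"]*d,-(v-p["cy"])/p["fy"]*d,-d],-1)
    W=P@T[:3,:3].T+T[:3,3]; W[d==0]=np.nan; return W
def near(W,c,z0,z1,r,m=None):
    s=(W[...,2]>z0)&(W[...,2]<z1)&(np.hypot(W[...,0]-c[0],W[...,1]-c[1])<r)
    if m is not None:s&=m
    q=W[s]; return len(q), (np.nanmean(q,0).round(4), ((q.min(0)+q.max(0))/2).round(4)) if len(q) else None
E
python3 - <<'E'
from cl import *
for n in("top","scene"):
    d=np.load(n+"_d.npy");W=cloud(n,d);im=cv2.imread(f"pics/{n}0.png")
    print(n,"desk z",np.nanmedian(W[...,2]))
    for k,c in(("elbow",(.486,-.181)),("mic",(.509,-.04))): print(k,near(W,c,.143,.158,.03))
    for z0,z1 in ((.05,.062),(.062,.075),(.075,.09),(.09,.105),(.105,.12)): print("pillar",z0,near(W,(.637,-.0925),z0,z1,.03))
    hsv=cv2.cvtColor(im,cv2.COLOR_BGR2HSV)
    y=(hsv[...,0]>22)&(hsv[...,0]<33)&(hsv[...,1]>150)&(hsv[...,2]>100)
    print("block",near(W,(.64,-.23),.056,.075,.08,y))
E
```

```text
top desk z 0.0008298099961205896
elbow (103, (array([ 0.4888, -0.18  ,  0.1496]), array([ 0.4887, -0.1807,  0.1502])))
mic (101, (array([ 0.5124, -0.0427,  0.1501]), array([ 0.5123, -0.0433,  0.1491])))
pillar 0.05 (3, (array([ 0.6279, -0.0857,  0.0524]), array([ 0.628 , -0.086 ,  0.0523])))
pillar 0.062 (12, (array([ 0.6226, -0.0868,  0.0731]), array([ 0.6222, -0.0879,  0.0717])))
pillar 0.075 (259, (array([ 0.6309, -0.0972,  0.0839]), array([ 0.631 , -0.0973,  0.0823])))
pillar 0.09 (0, None)
pillar 0.105 (0, None)
block (88, (array([ 0.6292, -0.2287,  0.0651]), array([ 0.6297, -0.2294,  0.064 ])))
scene desk z -0.001144989547547215
elbow (99, (array([ 0.4917, -0.1821,  0.1477]), array([ 0.4901, -0.1819,  0.1473])))
mic (91, (array([ 0.5155, -0.0445,  0.1476]), array([ 0.5139, -0.0443,  0.147 ])))
pillar 0.05 (21, (array([ 0.6467, -0.1002,  0.0546]), array([ 0.6451, -0.0978,  0.0554])))
pillar 0.062 (32, (array([ 0.6443, -0.1042,  0.0716]), array([ 0.6375, -0.1021,  0.0697])))
pillar 0.075 (303, (array([ 0.6339, -0.0992,  0.082 ]), array([ 0.6317, -0.0991,  0.0804])))
pillar 0.09 (0, None)
pillar 0.105 (0, None)
block (13, (array([ 0.6434, -0.2296,  0.06  ]), array([ 0.6436, -0.2299,  0.0611])))
```

```bash
cat > arc.py <<'E'
from cl import *
P=np.array([.637,-.093]);E=np.array([.4895,-.181]);M=np.array([.5135,-.0437])
def at(c,r,th): return c+r*np.array([np.cos(th),np.sin(th)])
def ori(a): return [0,np.pi/2,a]
Z=.118
def F(): return np.round(ctrl.read_contact_force(),2)
E
python3 - <<'E'
from arc import *
th0=np.arctan2(*(M-E)[::-1]); th1=np.arctan2(*(P-E)[::-1]); print(th0,th1)
ctrl.move_ptp([*M,.23],ori(th0-np.pi/2))
ctrl.grip(.034)
g=ctrl.movel([*M,Z],speed=.1,guard=8); print(g,F(),ctrl.read_eef_pos(),ctrl.read_clock())
snap("top","pics/t1.png");snap("scene","pics/s1.png")
E
```

```text
1.3977450066298376 0.5379232498389556
False [0.62 0.44 0.77] [ 0.51410196 -0.04373712  0.11870425] 4.7833
```

```bash
python3 -c "
import cv2;a=cv2.imread('pics/s1.png')[120:400,100:400];cv2.imwrite('pics/s1c.png',cv2.resize(a,None,fx=2,fy=2))"
```

```text
(no output)
```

View pics/s1c.png

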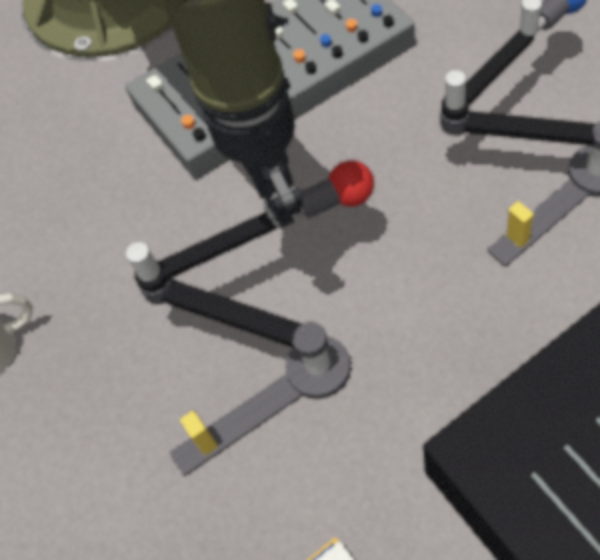

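The crop shows the knob caged between the fingers at about (285,200), with the red ball beyond and nothing shifted. Next I fold along the arc.

```bash
python3 - <<'E'
from arc import *
th0,th1=1.3977,.5379
for th in np.linspace(th0,th1+.06,6)[1:]:
    g=ctrl.movel([*at(E,.14,th),Z],speed=.08,ori=ori(th-np.pi/2),guard=8); print(round(th,3),g,F(),ctrl.read_eef_pos().round(4) if hasattr(ctrl.read_eef_pos(),'round') else ctrl.read_eef_pos())
    if g: break
if not g:
    a=th1-np.pi/2; t=at(E,.14,th1)+.022*np.array([np.cos(a),np.sin(a)])
    g=ctrl.movel([*t,Z],speed=.03,ori=ori(a),guard=6); print("stop",g,F(),ctrl.read_eef_pos())
print(ctrl.read_clock())
snap("top","pics/t2.png");snap("scene","pics/s2.png")
E
python3 -c "
import cv2,numpy as np
a=cv2.imread('pics/s2.png')[150:370,120:360];b=cv2.imread('pics/t2.png')[220:400,300:500]
cv2.imwrite('pics/c2.png',np.hstack([cv2.resize(a,(400,400)),cv2.resize(b,(400,400))]))"
```

```text
1.238 False [ 0.18 -0.55 -0.4 ] [ 0.5352 -0.0485  0.1181]
1.078 False [-0.74 -0.81  0.13] [ 0.5553 -0.0574  0.1179]
0.918 False [-0.95  1.18  0.62] [ 0.574  -0.0694  0.1179]
0.758 False [ 0.22 -0.25 -0.02] [ 0.5907 -0.0843  0.1179]
0.598 False [-0.36  1.08 -0.43] [ 0.6048 -0.1016  0.1179]
stop True [-0.52  0.53 -0.21] [ 0.61323712 -0.11529363  0.11729677]
7.6833
```

View pics/c2.png

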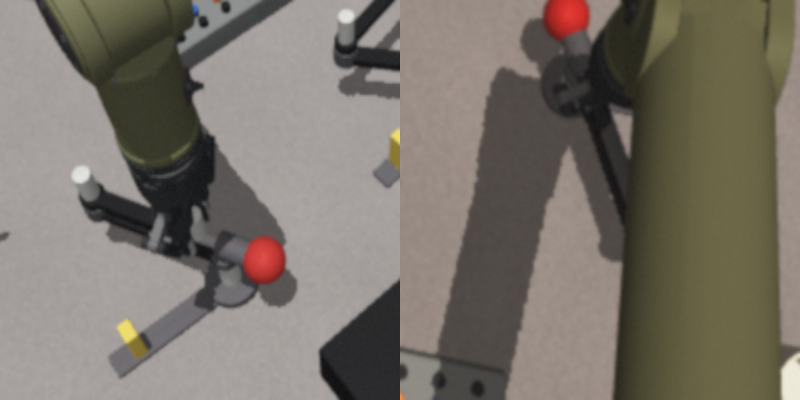

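The fold looks complete, but the residual force is low. I'll push again with a higher guard to confirm it's on the stop.

Run:
```python
from arc import *
a=.5379-np.pi/2;u=np.array([np.cos(a),np.sin(a)])
p=np.array(ctrl.read_eef_pos())
g=ctrl.movel([*(p[:2]+.02*u),Z],speed=.02,ori=ori(a),guard=10);q=np.array(ctrl.read_eef_pos());print(g,F(),q,(q-p)[:2]@u)
ctrl.movel([*(q[:2]-.006*u),Z],speed=.05)
ctrl.movel([*(q[:2]-.006*u),.23],speed=.15)
ctrl.move_ptp([.5,-.30,.28],ori(a))
print(ctrl.read_clock())
for n in("top","scene"):
    im,d=snap(n,f"pics/{n}3.png"); W=cloud(n,d)
    e=near(W,(.4895,-.181),.143,.158,.03);m=near(W,(.611,-.11),.143,.158,.03);print(n,e,m)
    for q,z in(("red_boom",0),("red_elbow_grip",.134),("red_mic_grip",.134)):
        for r in ctrl.mark_of(n,q)[:1]: print(n,q,r, ray(n,*r["xy"],z).round(4))
```

```text
True [ 0.45  0.41 -0.65] [ 0.61282885 -0.11524146  0.11621405] -0.00013665389506592167
10.3083
top (104, (array([ 0.4889, -0.1799,  0.1495]), array([ 0.4886, -0.1806,  0.149 ]))) (97, (array([ 0.609 , -0.1096,  0.1499]), array([ 0.6093, -0.1096,  0.1492])))
top red_boom {'xy': [384.6, 258.1], 'score': 0.82} [ 0.6365 -0.0951  0.    ]
top red_elbow_grip {'xy': [429.5, 330.4], 'score': 0.9} [ 0.4847 -0.187   0.134 ]
top red_mic_grip {'xy': [399.4, 259.0], 'score': 0.8} [ 0.6133 -0.1084  0.134 ]
scene (96, (array([ 0.4914, -0.1819,  0.1477]), array([ 0.4904, -0.182 ,  0.1476]))) (103, (array([ 0.6124, -0.1115,  0.1481]), array([ 0.6116, -0.1115,  0.1476])))
scene red_boom {'xy': [260.9, 306.3], 'score': 0.59} [ 0.6426 -0.0947  0.    ]
scene red_elbow_grip {'xy': [169.5, 246.2], 'score': 0.68} [ 0.4832 -0.1785  0.134 ]
scene red_mic_grip {'xy': [238.6, 267.0], 'score': 0.59} [ 0.6066 -0.1008  0.134 ]
```

View pics/top3.png

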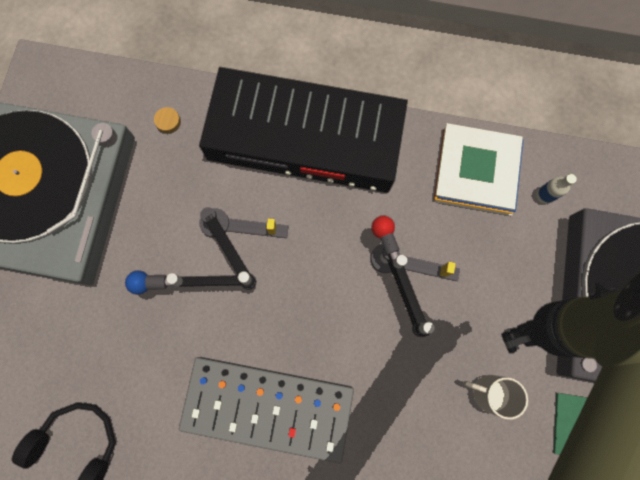

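Top view: the upper segment lies over the lower one, with knobs at (402,260) and (428,327) in line. The elbow hasn't moved and the second push moved 0 mm, so it's on the stop. Now I swing the folded pair home.

```bash
cat > sw.py <<'E'
from arc import *
P=np.array([.6365,-.095]);E=np.array([.4895,-.181]);R=.17
p0=np.arctan2(*(E-P)[::-1]);p1=-np.pi/2-.042
E
python3 - <<'E'
from sw import *
print(p0)
ctrl.move_ptp([*E,.23],ori(p0+np.pi/2))
g=ctrl.movel([*E,Z],speed=.1,guard=8); print(g,F())
for ph in np.linspace(p0,p1-.05,7)[1:]:
    g=ctrl.movel([*at(P,R,ph),Z],speed=.07,ori=ori(ph+np.pi/2),guard=18); print(round(ph,3),g,F(),np.round(ctrl.read_eef_pos(),4))
    if g: break
if not g:
    a=p1+np.pi/2;u=np.array([np.cos(a),np.sin(a)])
    g=ctrl.movel([*(at(P,R,p1)+.03*u),Z],speed=.03,ori=ori(a),guard=12); print("stop",g,F(),ctrl.read_eef_pos())
print(ctrl.read_clock())
snap("top","pics/t4.png");snap("scene","pics/s4.png")
E
python3 -c "
import cv2,numpy as np
a=cv2.imread('pics/s4.png')[190:410,120:360];b=cv2.imread('pics/t4.png')[190:370,320:520]
cv2.imwrite('pics/c4.png',np.hstack([cv2.resize(a,(400,400)),cv2.resize(b,(400,400))]))"
```

```text
-2.6122502430365224
False [-0.18 -0.48  0.34]
-2.454 False [-0.53  0.2  -0.09] [ 0.5054 -0.2031  0.1183]
-2.296 False [0.52 0.36 0.41] [ 0.5238 -0.2223  0.118 ]
-2.138 False [-0.86  0.27  0.19] [ 0.5453 -0.2385  0.118 ]
-1.979 False [-1.09  0.59 -0.52] [ 0.569  -0.2511  0.118 ]
-1.821 False [ 0.29 -0.39 -0.74] [ 0.5946 -0.2598  0.118 ]
-1.663 False [ 0.51  0.53 -0.17] [ 0.6211 -0.2645  0.118 ]
stop True [ 0.45 -0.35  0.41] [ 0.63445184 -0.26613709  0.1170627 ]
16.45
```

View pics/c4.png

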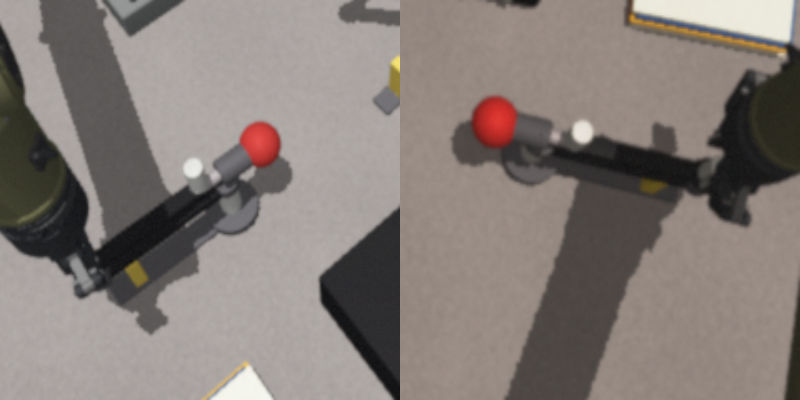

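Run:
```python
from sw import *
a=p1+np.pi/2;u=np.array([np.cos(a),np.sin(a)])
p=np.array(ctrl.read_eef_pos())
g=ctrl.movel([*(p[:2]+.02*u),Z],speed=.02,ori=ori(a),guard=16);q=np.array(ctrl.read_eef_pos());print(g,F(),q,(q-p)[:2]@u)
ctrl.movel([*(q[:2]-.006*u),Z],speed=.05)
ctrl.movel([*(q[:2]-.006*u),.23],speed=.15)
ctrl.move_ptp([.42,-.36,.28],ori(a))
print(ctrl.read_clock())
for n in("top","scene"):
    im,d=snap(n,f"pics/{n}5.png"); W=cloud(n,d)
    e=near(W,(.629,-.265),.143,.158,.03);m=near(W,(.635,-.125),.143,.158,.03);print(n,e,m)
    v=m[1][0]-e[1][0]; print("dir from +y",np.arctan2(-v[0],v[1]))
    r=ctrl.mark_of(n,"blue_mic")[0]; print(r,ray(n,*r["xy"],.101))
```

```text
True [-0.38 -0.32 -0.35] [ 0.63412417 -0.26576856  0.11554982] -6.226218299908684e-05
19.1417
top (100, (array([ 0.6281, -0.2637,  0.1494]), array([ 0.6284, -0.2641,  0.1491]))) (101, (array([ 0.6337, -0.1243,  0.1497]), array([ 0.6341, -0.1248,  0.1484])))
dir from +y -0.040150577341044005
{'xy': [134.0, 277.8], 'score': 0.98} [0.47972624 0.41709902 0.101     ]
scene (132, (array([ 0.6317, -0.2655,  0.148 ]), array([ 0.6308, -0.2655,  0.1477]))) (108, (array([ 0.6367, -0.1264,  0.1481]), array([ 0.6357, -0.1264,  0.1474])))
dir from +y -0.03592989374092255
{'xy': [378.4, 116.5], 'score': 0.77} [0.46632487 0.39647147 0.101     ]
```

View pics/top5.png

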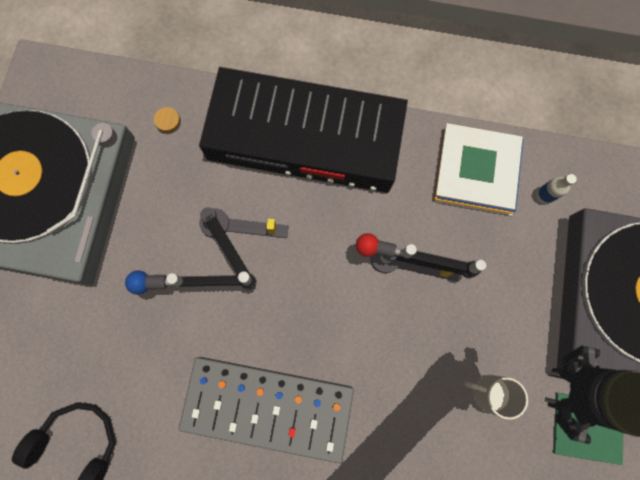

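View pics/scene5.png

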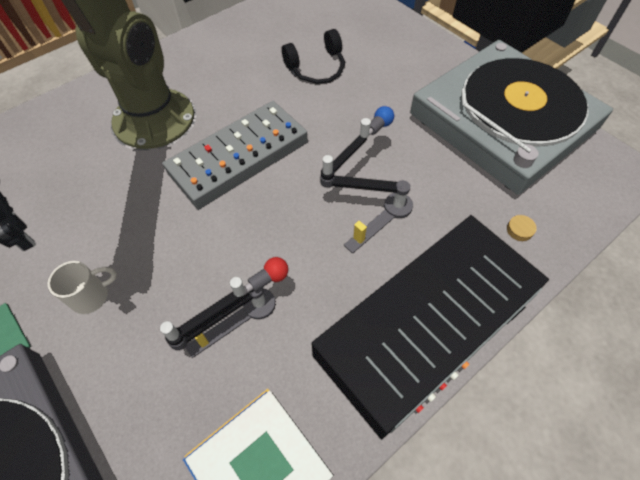

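Both pictures show the pair folded over the strip: knobs at (411,250) and (480,266) in the top view, ball at (368,245). The blue arm is unchanged and the gripper is clear.

```bash
python3 -c "
from rig import ctrl
print(ctrl.read_contact_force(),ctrl.read_clock());ctrl.sign_off()"
```

```text
[-0.17728068  0.11964994 -0.24486315] 19.3417
the job is handed in; nothing more can be done
```

The red microphone arm is folded away and the job is handed in at about 19.3 s of the 53 s allowed; sign-off gave no verdict.

- **Order:** I folded the upper segment back onto its stop first, with the lower segment still swung out. The elbow knob was unmoved to within about 0.5 mm. I then swung the folded pair home by the elbow knob and moved the gripper clear.
- **Stops:** A second, firmer push at each stop moved it no further (under 0.2 mm).
- **Final alignment:** Depth measurements of the two knobs put the folded pair at −0.036 to −0.040 rad from the world y axis. The strip's direction, measured from the rest block, is about −0.042 rad.
- **Robot clear:** The force on the tool was near zero at hand-in.
- **Blue arm:** It looks unchanged in both cameras. The network's mark for its ball jittered by a few pixels (up to 8 mm between the start and the end), but the picture shows no movement.
- **Readings that disagreed:** The tool force read near zero just after each guarded stop. I therefore relied on the second pushes and the knob positions instead.

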